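# Face a cheese tin's label up in the date coder and stamp it

## Task

The cheese tin lying on the rollers of the date coder has its paper label turned away. Roll it with a light fingertip on its side, leaving it in the cradle, until the middle of the label faces straight up and the tin lies still; only then bring the stamp arm down by its ball grip, press the stamp on the label for a moment, firmly but without denting the tin, and let the arm back up. Leave the tin in the cradle with its label up, and everything else on the bench where it is.

Things in the scene. Friction and masses are not known exactly. Their poses are not given: they have to be found in the camera images.
- tin: Yellow-lacquered round cheese tin, steel end rims, 110 mm diameter, 110 mm long, 0.6 kg, too wide to grasp, lying on two rubber-tyred rollers in the coder, its whole upper side free. Origin at its centre; z along its axis (level, parallel to the rollers); x from the axis out through the middle of its paper label. Axis 86 mm, top of the side 141 mm over the bench.
- label_mid (a point): Middle of the tin's white paper label, on the tin's side, 55 mm out from its axis along its x, in a thin dark date frame. The label spans 28 degrees either way around the side and 78 mm along it. It may start underneath, out of sight, and is turned either way.
- cradle_mid (a point): Centre of the tin's place in the roller cradle, on its axis, between two aluminium cheeks (tops 81 mm over the bench) with 5 mm of play at each end. The rollers turn rather stiffly: the tin spins in place when the top of its side is pressed (7 to 18 N; a slippery one needs more, 30 N dents it) and dragged across, at right angles to the axis. It stops at once when let go.
- stamp_pivot (a point): Pivot of the stamp arm, on the far side of the tin: 112 mm horizontally from cradle_mid, at right angles to the rollers, 141 mm over the bench, level with the top of the tin; its axis is parallel to the rollers. The grey column and fork that carry it are 46 mm wide along the rollers and begin 99 mm from the tin's axis.
- stamp (a joint): Angle of the stamp arm in rad: 0 when up (leaning 5 degrees away from the tin), growing as it swings down toward the robot about stamp_pivot; 1.66 when the stamp just touches the tin. A spring and damper raise it to 0 by itself in about 1 s when let go. Moving the ball takes about 0.6 N at the top, 2 N near the tin, plus 1 N per rad/s.
- stamp_ball (a point): Centre of the black ball grip, 26 mm diameter, at the end of the arm, 181 mm from stamp_pivot: 316 mm over the bench when up; 171 mm over it and 66 mm beyond the tin's axis, on the robot's side, when the stamp rests on the tin. Pinch it from above with the fingers closing along the rollers: it then turns between them as the arm swings.
- stamp_pad: Black rubber stamp face, 24 mm by 32 mm, under the black block on the stamp arm's 18 mm wide bar, 112 mm from the pivot; it comes down on the top middle of the tin and springs in by 2 mm. It prints cleanly at 12 to 25 N, which is 8 to 15 N more at the ball than before it touches; 30 N dents the tin. This body's origin lies at stamp_pivot, not at the face.
- stock_tin_a: Bystander: a like tin standing upright, 110 mm diameter, 110 mm tall; origin at the centre of its underside.
- stock_tin_b: Bystander: a like tin standing upright, 110 mm diameter, 110 mm tall; origin at the centre of its underside.
- baby_wheel: Bystander: small yellow cheese wheel, 112 mm diameter, 56 mm tall; origin at the centre of its underside.
- trier: Bystander: cheese trier lying flat, wooden cross handle 110 mm long, steel tube to 155 mm along its x; 20 mm tall; origin under the handle.
- brush: Bystander: wooden brush lying flat along its x.
- label_roll: Bystander: roll of blank labels standing on its end, 90 mm diameter, 60 mm tall.
- ink_bottle: Bystander: small grey bottle, 38 mm diameter, 85 mm tall.
- ink_pad: Bystander: flat black ink pad, 75 mm by 115 mm, 16 mm tall.
There are look-alikes about, which are no part of the job. What is shaped like the tin but red is not meant.

How it is judged (in metres and radians):
On the way, in this order (a step that is already met when the one before it is completed fails the run):
1. the tin lies still in the cradle with the middle of its label facing straight up (within 9 degrees), stamp arm not yet on it (angle between tin's own x axis and vertical below 0.16 rad and distance between tin and cradle_mid below 0.012 m and angular speed of tin below 0.1 rad/s and value of joint stamp below 1 rad), for 0.4 s.
2. the stamp presses on the label with more than 10 N, label still facing up (contact force between stamp_pad and tin above 10 N and angle between tin's own x axis and vertical below 0.17 rad), for 0.25 s.
At the end, for the whole second after the job is handed in: the tin lies still in the cradle (within 12 mm of its place), the middle of its label facing up within 0.17 rad (10 degrees), and the stamp arm is back up (within 0.2 rad of its upright rest) (angle between tin's own x axis and vertical below 0.17 rad and distance between tin and cradle_mid below 0.012 m and linear speed of tin below 0.02 m/s and angular speed of tin below 0.1 rad/s and value of joint stamp below 0.2 rad); the robot touches nothing.
It fails at once if the stamp touches the tin while the label is not facing up (more than 0.2 rad off) (contact force between stamp_pad and tin above 1 N and angle between tin's own x axis and vertical above 0.2 rad).
It fails at once if the tin is dented: pushed by the robot with more than 30 N or stamped with more than 30 N (contact force between any of the arm, the fingers, stamp_pad and tin above 30 N).
It fails at once if the tin leaves the cradle (distance between tin and cradle_mid above 0.03 m).
It fails at once if something else on the bench is moved by more than 30 mm (distance of any of stock_tin_a, stock_tin_b, baby_wheel, trier, brush, label_roll, ink_bottle, ink_pad from where it was at the start of the episode above 0.03 m).
It also fails if it takes over 72 s, if anything falls off the work surface, if the arm or the gripper's body presses on something with over 40 N, if the wrist force passes 120 N, or if a joint passes its speed limit or range.

## Robot

A 6-joint arm with a two-finger parallel gripper is mounted at the origin on the work surface. World frame = base frame: x ahead of the robot, y to its left, z up, the work surface at z = 0. Lengths are in mm, angles in rad, forces in N, time in s.
With the tool pointing down it reaches from about 350 to 925 mm from the base axis. Payload 6.4 kg.
Tool frame: the origin (TCP) lies at the very end of the fingers, on their centre line; the grasp point (between the pads) lies 19 mm behind it (robot.grasp_offset is the distance from the TCP to the grasp point, in mm); y points along the fingers, z is the direction in which the jaws open and shut, and the axes are right-handed (so a half turn about y gives the same grasp; the last joint's range is limited). The gripper opens to 94 mm and grips with 3 to 60 N. Pads are 16 mm wide; open, the fingers measure 119 mm over their backs; the gripper's body (75 mm by 177 mm) begins 78 mm behind the grasp point.
Start: joints at [1.036, 0.245, 1.558, -0, 1.339, -0.174], TCP at [229.463, 608.162, 205.455] pointing down, gripper open.
Joint ranges: [-3.13, 3.13], [-1.02, 2.26], [0.13, 2.54], [-0.95, 4.09], [0.21, 2.88], [-2.74, 2.74]. Speed limits (rad/s): [2.57, 2.57, 3.14, 3.14, 3.14, 3.14].

## Interface

Orientations are given as a unit quaternion [w, x, y, z].
In Python, from bench import robot, cams gives the robot as it stands.
- The arm moves only by the shell command python3 -m pendant 'ROWS'. ROWS is JSON, a list of rows, each a list of 3 entries, a list of its own where there are three numbers: the closure, from 0 (fully open) to 1 (shut), then the shift along the tool's x, y, z scaled (see below), then the turn about the tool's y scaled (see below). In form: [[fingers, [x, y, z], turn], ...]. A call has 1 to 8 rows; each row shifts and turns the commanded pose from where the row before left it, along the tool's axes as they then stand; what a row does not reach is not made up. The controller multiplies each number of a shift by 25 mm and each number of a turn by 0.15 rad. A row lasts 1/8 s, in which the tool goes at most 62.5 mm and 10.7 degrees, less where a joint would pass 70% of its speed; a pose out of reach is approached as far as the arm can. A call with a number of a shift or a turn outside -1 to 1 is refused whole. A call with a gripper value outside its range is refused whole. The fingers move at their own pace and stop on an object; the grip force is fixed at half the most. Time passes only in rows, so rows that do not move let the fingers close. It gives the time, the measured TCP pose, the force and the opening at its end, in the units of the state.
- robot.observe(): the state, without advancing time (a new reading comes with each control period).
- cams.snapshot(name): name is "scene" or "side" or "wrist"; returns (picture, depth): 480x640x3 uint8, red, green, blue; 480x640 float32, mm along the optical axis (not along the pixel's ray), 0 where there is no reading.
- cams.calibration(name): a dict with "K" (3x3 intrinsics, pixels), "k1" (the pictures are not rectified: a ray, as slopes to the right and down, at radius r is drawn at 1 + k1 r^2 times it, then the intrinsics apply), "camera_from_world" (4x4, takes a point from world to camera coordinates). Camera axes: x right, y up, looking along -z (the intrinsics and any distortion apply to the point x, -y, -z); pixel columns grow to the right and rows downward; lengths in mm; the calibration is good to about 2 mm. A picture is of the moment at which its call begins: read the wrist's pose just before it. calibration takes no time and is no camera call; for the wrist camera it gives the pose at the moment of the call.
- robot.finish_job(): hands the job in, once; it reports no verdict.
The state is a dict: "time": time; "joints": joint angles; "joint_velocities": joint speeds; "tau": joint torques, N m; "tcp_pos": TCP position; "eef_rot": TCP orientation; "force": force on the tool from outside, world axes, zero at the start; "wrist_torque": the same for the moment, N m; "gripper_width": opening from 0.0 (shut) to 1.0 (fully open).
Only numpy, scipy, OpenCV 4.12 (cv2) and the standard library are available. Lean on these libraries where they do the work, as an engineer would, in place of code of your own. Each camera call takes 0.05 s, during which the arm holds its last target. There are 200 camera calls.

## Working session

There is one attempt and no reset: what is moved stays moved. The work goes in short steps, Python scripts to look and compute and a shell command to move; the robot and the scene stay as the last step left them, time stands still between calls to the robot, and variables do not carry over. Pictures are saved under pics/ and viewed, about 8 in all and at most 12, crops included, and the job is handed in when it is done.

```bash
ls; mkdir -p pics
cat > h.py <<'E'
import numpy as np,cv2
from bench import robot,cams
def snap(n,f=None):
    im,d=cams.snapshot(n)
    if f: cv2.imwrite('pics/'+f,im[:,:,::-1])
    return im,d
def world(n,d,us,vs,cal=None):
    c=cal or cams.calibration(n);K=np.array(c['K']);k1=c['k1'];T=np.linalg.inv(np.array(c['camera_from_world']))
    us=np.atleast_1d(us);vs=np.atleast_1d(vs)
    xd=(us-K[0,2])/K[0,0];yd=(vs-K[1,2])/K[1,1];x,y=xd.copy(),yd.copy()
    for _ in range(20):
        s=1+k1*(x*x+y*y);x,y=xd/s,yd/s
    z=d[vs,us]
    return (T@np.vstack([x*z,-y*z,-z,np.ones(len(z))]))[:3].T
def px(n,P,cal=None):
    c=cal or cams.calibration(n);K=np.array(c['K']);p=np.array(c['camera_from_world'])@np.append(P,1)
    x,y=p[0]/-p[2],-p[1]/-p[2];s=1+c['k1']*(x*x+y*y)
    return K[0,0]*x*s+K[0,2],K[1,1]*y*s+K[1,2]
E
python3 - <<'E'
from h import *
a,_=snap('scene','scene.png');b,_=snap('side','side.png')
o=robot.observe();print(o)
for n in('scene','side'):
    c=cams.calibration(n);T=np.linalg.inv(np.array(c['camera_from_world']));print(n,T.round(2))
E
```

```text
pics
{'time': 0.1, 'joints': array([ 1.03592477e+00,  2.45707136e-01,  1.55887070e+00, -1.27615276e-05,
        1.33866416e+00, -1.74114142e-01]), 'joint_velocities': array([-0.00084856, -0.00393317, -0.00204976, -0.00087807,  0.0009094 ,
       -0.00155285]), 'tau': array([ 4.94646720e-04, -4.16906655e+01, -3.15529954e+01,  6.87296642e-02,
        3.09391133e-02, -7.09485676e-05]), 'tcp_pos': array([229.17474423, 607.70024577, 204.49077795]), 'eef_rot': array([-0.69508611,  0.6961829 , -0.1270537 ,  0.12665711]), 'force': array([-0.49305034, -0.294814  ,  0.29089607]), 'wrist_torque': array([0.01706418, 0.01729606, 0.02405618]), 'gripper_width': 1.004225751884518}
scene [[ 8.8000e-01 -2.9000e-01  3.6000e-01  9.2241e+02]
 [ 4.7000e-01  6.0000e-01 -6.5000e-01 -7.0593e+02]
 [-2.0000e-02  7.5000e-01  6.6000e-01  9.3970e+02]
 [ 0.0000e+00  0.0000e+00  0.0000e+00  1.0000e+00]]
side [[-9.70000e-01  1.00000e-01 -2.20000e-01  2.03860e+02]
 [-2.40000e-01 -4.80000e-01  8.40000e-01  1.07828e+03]
 [-2.00000e-02  8.70000e-01  4.90000e-01  8.28450e+02]
 [ 0.00000e+00  0.00000e+00  0.00000e+00  1.00000e+00]]
```

View pics/scene.png

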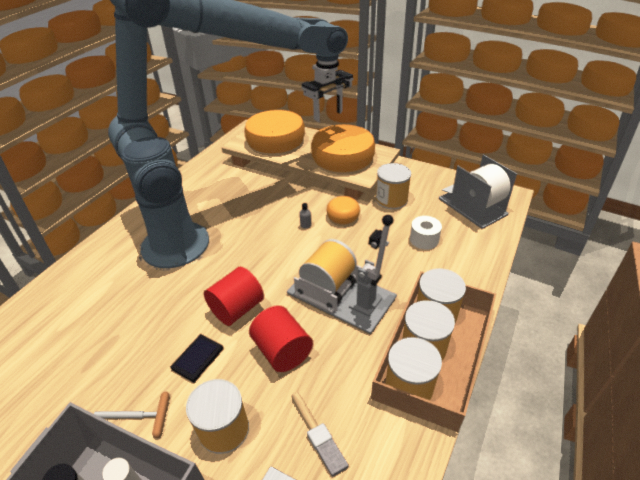

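View pics/side.png

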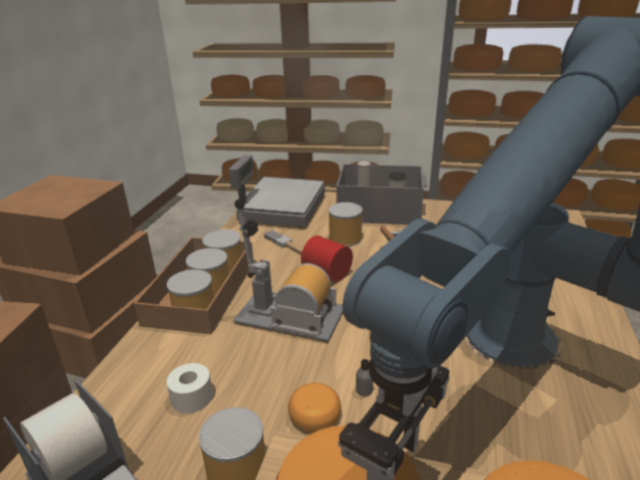

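The scene picture shows the yellow tin in the coder at about (328,268), with the stamp arm up and its ball at (388,220). The red cylinders at (234,296) and (281,338), the upright tins and the boxed tins are look-alikes. The yellow tin on the rollers is the one meant. No white label shows from either camera. Next I'll fit the cylinder and enlarge both views.

```bash
cat > fit.py <<'E'
from h import *
from scipy.optimize import least_squares
P=[];M={}
for n,(x0,x1,y0,y1) in {'scene':(290,362,232,305),'side':(270,335,258,318)}.items():
    im,d=snap(n);hsv=cv2.cvtColor(im,cv2.COLOR_RGB2HSV)
    m=(hsv[...,0]>12)&(hsv[...,0]<32)&(hsv[...,1]>110);mm=np.zeros_like(m);mm[y0:y1,x0:x1]=m[y0:y1,x0:x1]
    v,u=np.nonzero(mm&(d>0));p=world(n,d,u,v);p=p[(p[:,2]>80)&(p[:,2]<150)]
    print(n,len(p),p.min(0).round(),p.max(0).round(),p.mean(0).round());P.append(p)
    crop=im[y0-70:y1+40,x0-50:x1+70];cv2.imwrite(f'pics/c_{n}.png',cv2.resize(crop,None,fx=3,fy=3,interpolation=cv2.INTER_CUBIC)[:,:,::-1])
a=cv2.imread('pics/c_scene.png');b=cv2.imread('pics/c_side.png');h=min(a.shape[0],b.shape[0])
o=np.hstack([a[:h],b[:h]]);s=min(800/o.shape[1],600/h);cv2.imwrite('pics/crop.png',cv2.resize(o,None,fx=s,fy=s))
for Q in P+[np.vstack(P)]:
    def f(q):
        nrm=np.array([-np.sin(q[1]),np.cos(q[1])])
        return np.hypot(Q[:,:2]@nrm-q[0],Q[:,2]-86-q[2])-55
    c=Q.mean(0)
    best=min((least_squares(f,[c[:2]@[-np.sin(t),np.cos(t)],t,0],loss='soft_l1',f_scale=2) for t in np.arange(0,3.1,.3)),key=lambda r:r.cost)
    q=best.x;ax=np.array([np.cos(q[1]),np.sin(q[1])]);nr=np.array([-ax[1],ax[0]])
    s=Q[:,:2]@ax;lo,hi=np.percentile(s,[.5,99.5]);print('off,ang,dz',q.round(3),'rms',np.sqrt(np.mean(best.fun**2)).round(2),'len',hi-lo,'mid',(nr*q[0]+ax*(lo+hi)/2).round(1))
E
python3 fit.py
```

```text
scene 1170 [469.  -9.  80.] [578. 100. 143.] [538.  41. 125.]
side 917 [460.  -8.  81.] [562.  98. 143.] [498.  47. 125.]
off,ang,dz [-511.634    1.482   -1.396] rms 1.46 len 93.91752780196421 mid [517.6  44. ]
off,ang,dz [-512.161    1.488   -1.34 ] rms 1.34 len 95.50900448032988 mid [517.5  43.9]
off,ang,dz [-511.85     1.485   -1.359] rms 1.41 len 94.96374944815351 mid [517.6  44. ]
```

View pics/crop.png

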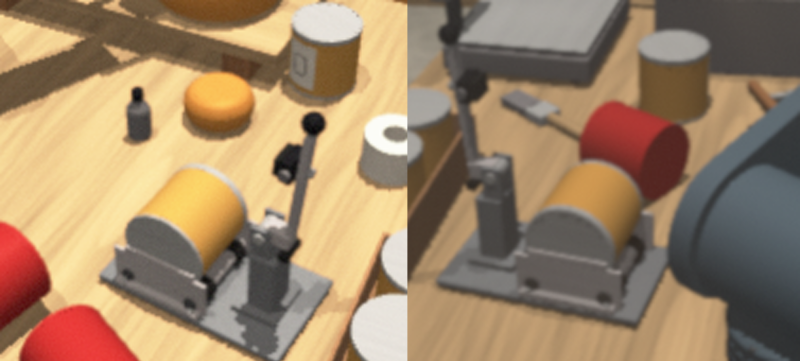

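```bash
cat > st.py <<'E'
from h import *
from scipy.spatial.transform import Rotation as R
import sys
A=1.485;C=np.array([517.6,44.0]);ax=np.array([np.cos(A),np.sin(A),0]);d=np.array([np.sin(A),-np.cos(A),0])
o=robot.observe();q=o['eef_rot'];M=R.from_quat(q[[1,2,3,0]]).as_matrix();p=o['tcp_pos']
print('t',round(o['time'],2),'tcp',p.round(1),'F',o['force'].round(1),'gw',round(o['gripper_width'],3),'j',o['joints'].round(2))
print('toolx',M[:,0].round(3),'y',M[:,1].round(3),'z',M[:,2].round(3))
rel=p-np.append(C,0);print('rel tin: across',(rel@d).round(1),'along',(rel@ax).round(1),'z',p[2].round(1))
for s in(1,-1):
    t=np.arctan2(M[:,1]@np.cross(M[:,2],s*ax),M[:,2]@(s*ax));print('turn about y',t.round(3),'rows',(t/.15).round(2))
if len(sys.argv)>1:
    g=np.append(C,0)+float(sys.argv[1])*d+float(sys.argv[2])*ax;g[2]=float(sys.argv[3]);print('shift tool mm',(M.T@(g-p)).round(1),'units',(M.T@(g-p)/25).round(2))
E
python3 st.py 0 0 200
python3 - <<'E'
from h import *
d=np.array([.9963,-.0858,0]);c=np.array([517.6,44,0])
piv=c+112*d+[0,0,141]
print('ball',px('scene',piv+16*d+[0,0,175]),px('side',piv+16*d+[0,0,175]),'piv',piv)
E
```

```text
t 0.2 tcp [229.3 607.8 204.8] F [ 0.9  0.1 -0.2] gw 1.0 j [ 1.04  0.25  1.56  0.    1.34 -0.17]
toolx [ 0.936 -0.353 -0.   ] y [-0.001 -0.001 -1.   ] z [ 0.353  0.936 -0.001]
rel tin: across -335.6 along 537.1 z 204.8
turn about y -0.275 rows -1.83
turn about y 2.867 rows 19.11
shift tool mm [ 468.8    5.2 -425.7] units [ 18.75   0.21 -17.03]
ball (np.float64(375.42068347110666), np.float64(215.35578891139264)) (np.float64(250.9581044650635), np.float64(204.46586947235477)) piv [629.1856  34.3904 141.    ]
```

```bash
cat > ball.py <<'E'
from h import *
d_=np.array([.9963,-.0858,0]);a_=np.array([.0858,.9963,0]);c=np.array([517.6,44,0])
for n,(x0,x1,y0,y1) in {'scene':(378,398,210,230),'side':(230,252,192,214)}.items():
    im,d=snap(n)
    v,u=np.nonzero((im.max(2)<60)&(d>0));k=(u>=x0)&(u<x1)&(v>=y0)&(v<y1);u,v=u[k],v[k]
    p=world(n,d,u,v);md=np.median(p,0);r=p-c
    print(n,len(u),u.mean().round(1),v.mean().round(1),'med',md.round(1),'rel across/along',np.median(r@d_).round(1),np.median(r@a_).round(1),'zrange',np.percentile(p[:,2],[5,95]).round(1))
E
python3 ball.py
```

```text
scene 76 387.2 220.1 med [676.6  22.7 321.9] rel across/along 160.4 -7.8 zrange [313.1 327.3]
side 112 240.8 200.3 med [676.9  33.2 311.2] rel across/along 159.2 2.4 zrange [ 79.3 325.4]
```

```bash
python3 -m pendant '[[1,[0,0,0],-0.92],[1,[0,0,0],-0.92],[1,[0,0,0],0]]'; python3 st.py 0 0 200
```

```text
time: 0.68
tcp_pos: [229.4, 608.1, 205.3]
eef_rot: [-0.706, 0.707, -0.031, 0.03]
force: [0.2, 1.3, 0.4]
gripper_width: 0.716
t 0.68 tcp [229.4 608.1 205.3] F [0.2 1.3 0.4] gw 0.716 j [ 1.04  0.25  1.56  0.    1.34 -0.45]
toolx [ 0.996 -0.086 -0.   ] y [-0. -0. -1.] z [ 0.086  0.996 -0.   ]
rel tin: across -335.5 along 537.3 z 205.3
turn about y -0.001 rows -0.0
turn about y 3.141 rows 20.94
shift tool mm [ 335.8    5.4 -537.1] units [ 13.43   0.22 -21.49]
```

```bash
python3 -m pendant '[[1,[0.61,0,-0.98],0],[1,[0.61,0,-0.98],0],[1,[0.61,0,-0.98],0],[1,[0.61,0,-0.98],0],[1,[0.61,0,-0.98],0],[1,[0.61,0,-0.98],0],[1,[0.61,0,-0.98],0],[1,[0.61,0,-0.98],0]]' >/dev/null
python3 -m pendant '[[1,[0.61,0,-0.98],0],[1,[0.61,0,-0.98],0],[1,[0.61,0,-0.98],0],[1,[0.61,0,-0.98],0],[1,[0.61,0,-0.98],0],[1,[0.61,0,-0.98],0],[1,[0.61,0,-0.98],0],[1,[0.61,0,-0.98],0]]'
python3 -m pendant '[[1,[0.52,0,-0.98],0],[1,[0.52,0,-0.98],0],[1,[0.52,0,-0.98],0],[1,[0.3,0,-0.98],0],[1,[0,0,-0.98],0],[1,[0,0,-0.9],0],[1,[0,0,0],0],[1,[0,0,0],0]]'
python3 st.py -24 0 160
python3 - <<'E'
from h import *
snap('wrist','w1.png')
E
```

```text
time: 2.68
tcp_pos: [439.8, 196.0, 205.6]
eef_rot: [0.706, -0.706, 0.031, -0.031]
force: [0.1, -0.5, -0.5]
gripper_width: 0.004
time: 3.68
tcp_pos: [473.5, 48.9, 205.5]
eef_rot: [0.707, -0.706, 0.03, -0.03]
force: [-0.4, 0.1, -0.2]
gripper_width: 0.005
t 3.67 tcp [473.5  48.9 205.5] F [-0.4  0.1 -0.2] gw 0.005 j [-0.14 -0.18  1.99  0.    1.33 -1.62]
toolx [ 0.996 -0.086  0.   ] y [ 0.  0. -1.] z [0.086 0.996 0.   ]
rel tin: across -44.4 along 1.1 z 205.5
turn about y 0.0 rows 0.0
turn about y -3.142 rows -20.94
shift tool mm [20.4 45.5 -1.1] units [ 0.82  1.82 -0.05]
```

View pics/w1.png

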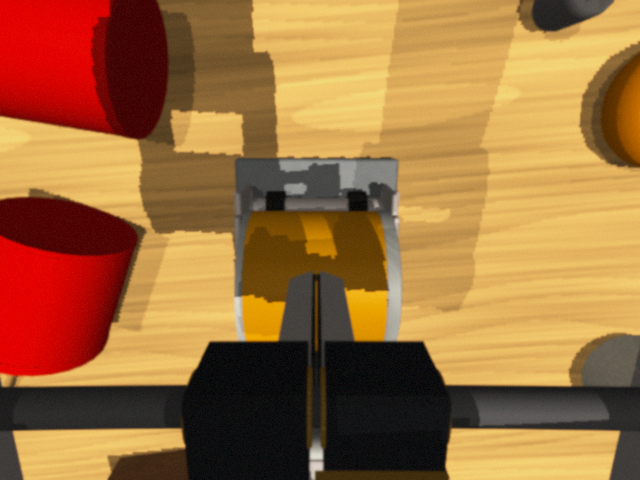

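The wrist view looks back at the robot side of the tin (about 240-390, 200-340). That side is all yellow with no label. I'll go down on the top and probe the contact gently.

```bash
python3 -m pendant '[[1,[0.49,0.6,-0.02],0],[1,[0.49,0.6,-0.02],0],[1,[0,0.6,0],0],[1,[0,0.5,0],0],[1,[0,0,0],0],[1,[0,0,0],0]]'
for i in 1; do python3 -m pendant '[[1,[0,0.08,0],0],[1,[0,0,0],0]]' | grep -E 'pos|force'
python3 -m pendant '[[1,[0,0.08,0],0],[1,[0,0,0],0]]' | grep -E 'pos|force'; done
```

```text
time: 4.47
tcp_pos: [497.9, 45.5, 148.4]
eef_rot: [-0.706, 0.706, -0.03, 0.03]
force: [0.1, -0.0, -0.6]
gripper_width: 0.005
tcp_pos: [497.9, 45.4, 146.2]
force: [0.6, 0.2, 0.1]
tcp_pos: [497.6, 45.4, 143.8]
force: [0.6, -0.4, 1.1]
```

```bash
for i in 1; do
python3 -m pendant '[[1,[0,0.08,0],0],[1,[0,0,0],0]]' | grep -E 'pos|force'
python3 -m pendant '[[1,[0,0.06,0],0],[1,[0,0,0],0]]' | grep -E 'pos|force'
python3 -m pendant '[[1,[0,0.04,0],0],[1,[0,0,0],0]]' | grep -E 'pos|force'
done
```

```text
tcp_pos: [497.6, 45.4, 141.7]
force: [-0.3, 0.4, -0.3]
tcp_pos: [497.7, 45.4, 140.3]
force: [0.5, -1.2, 0.3]
tcp_pos: [497.9, 45.4, 139.8]
force: [-0.4, 0.0, 2.5]
```

```bash
for i in 1; do
python3 -m pendant '[[1,[0,0.04,0],0],[1,[0,0,0],0]]' | grep -E 'pos|force'
python3 -m pendant '[[1,[0,0.04,0],0],[1,[0,0,0],0]]' | grep -E 'pos|force'
done
```

```text
tcp_pos: [498.1, 45.4, 139.5]
force: [-2.5, -0.2, 6.9]
tcp_pos: [498.3, 45.4, 139.3]
force: [-4.4, 0.3, 11.0]
```

```bash
for i in 1; do
python3 -m pendant '[[1,[0.2,-0.02,0],0],[1,[0.2,-0.01,0],0]]' | grep -E 'pos|force'
python3 -m pendant '[[1,[0.2,0,0],0],[1,[0.2,0,0],0]]' | grep -E 'pos|force'
python3 -m pendant '[[1,[0.2,0,0],0],[1,[0.2,0,0],0]]' | grep -E 'pos|force'
python3 -m pendant '[[1,[0.2,0.01,0],0],[1,[0.2,0.02,0],0]]' | grep -E 'pos|force'
done
python3 - <<'E'
from h import *
im,_=snap('wrist','w2.png');print(((im.min(2)>150)[200:340,240:400]).sum())
E
python3 st.py -24 0 150
```

```text
tcp_pos: [508.8, 44.4, 140.7]
force: [-3.9, -0.1, 12.2]
tcp_pos: [519.2, 43.5, 140.9]
force: [-2.9, -0.2, 13.2]
tcp_pos: [529.0, 42.7, 140.6]
force: [-2.4, -0.3, 11.2]
tcp_pos: [538.7, 41.8, 139.1]
force: [-2.5, 0.3, 7.8]
303
t 7.28 tcp [539.1  41.7 139. ] F [-1.2  0.1  7.2] gw 0.005 j [-0.13  0.06  1.89 -0.    1.19 -1.62]
toolx [ 0.996 -0.085  0.003] y [ 0.002 -0.001 -1.   ] z [ 0.085  0.996 -0.   ]
rel tin: across 21.6 along -0.4 z 139.0
turn about y 0.001 rows 0.01
turn about y -3.141 rows -20.94
shift tool mm [-45.6 -11.2   0.5] units [-1.82 -0.45  0.02]
```

```bash
cat > lab.py <<'E'
from h import *
# sat per theta (deg from up; + = robot side), only pixels whose depth lies on the cylinder
C=np.array([517.6,44,85.]);dd=np.array([.9963,-.0858,0]);aa=np.array([.0858,.9963,0])
def scan(n):
    cal=cams.calibration(n);im,d=snap(n);S=cv2.cvtColor(im,cv2.COLOR_RGB2HSV)
    v,u=np.mgrid[0:480,0:640];ok=d>0;u,v=u[ok],v[ok];r=world(n,d,u,v,cal)-C
    x,z,a=r@dd,r[:,2],r@aa;k=(abs(np.hypot(x,z)-55)<5)&(abs(a)<36)
    th=np.degrees(np.arctan2(-x,z))[k];s=S[v,u][k];a=a[k];out=[]
    for t in range(-130,131,5):
        m=abs(th-t)<2.5
        if m.sum()>8: out.append((t,int(np.median(s[m,1])),round(float((s[m,1]<90).mean()),2)))
    return out
if __name__=='__main__':
    for n in('scene','side','wrist'):
        o=scan(n);print(n,'range',o[0][0],o[-1][0],'white',[q for q in o if q[2]>.3]) if o else print(n,'none')
E
python3 -m pendant '[[1,[0,-0.4,0],0],[1,[-0.9,0,0],0],[1,[-0.92,0,0.02],0],[1,[0,0,0],0]]'|grep pos
python3 lab.py
python3 -m pendant '[[1,[0,0.3,0],0],[1,[0,0.17,0],0],[1,[0,0,0],0]]' | grep -E 'pos|force'
python3 -m pendant '[[1,[0.24,-0.06,0],0],[1,[0.24,-0.03,0],0],[1,[0.24,0,0],0],[1,[0.24,0,0],0]]' | grep -E 'pos|force'
python3 -m pendant '[[1,[0.24,0,0],0],[1,[0.24,0,0],0],[1,[0.24,0.03,0],0],[1,[0.24,0.06,0],0],[1,[0,-0.4,0],0]]' | grep -E 'pos|force'
python3 lab.py
```

```text
tcp_pos: [491.4, 46.6, 147.3]
scene range -105 35 white [(-105, 88, 0.5)]
side range -40 95 white []
wrist range -30 100 white []
tcp_pos: [493.5, 46.2, 137.8]
force: [-6.4, -0.3, 13.3]
tcp_pos: [518.3, 44.0, 140.8]
force: [-4.2, -0.8, 15.6]
tcp_pos: [540.2, 42.2, 145.2]
force: [-0.6, -0.1, 0.5]
scene range -100 50 white []
side range -35 100 white [(60, 42, 0.93), (65, 33, 1.0), (70, 34, 0.96), (75, 34, 1.0), (80, 35, 0.94), (85, 37, 1.0), (90, 36, 1.0), (95, 35, 1.0), (100, 33, 1.0)]
wrist range -60 85 white [(-60, 85, 0.71), (60, 49, 0.96), (65, 49, 1.0), (70, 50, 1.0), (75, 50, 1.0), (80, 50, 1.0), (85, 47, 1.0)]
```

The label shows on the robot side: its leading edge is at about 57° and its middle near 86°. The tin rolls with the finger, so I'll do another stroke.

```bash
python3 -m pendant '[[1,[-0.96,0,0],0],[1,[-0.96,0,0],0],[1,[0,0.2,0],0],[1,[0,0.2,0],0],[1,[0,0,0],0]]' | grep -E 'pos|force'
python3 -m pendant '[[1,[0.24,-0.06,0],0],[1,[0.24,-0.03,0],0],[1,[0.24,0,0],0],[1,[0.24,0,0],0]]' | grep -E 'pos|force'
python3 -m pendant '[[1,[0.24,0,0],0],[1,[0.24,0,0],0],[1,[0.24,0.03,0],0],[1,[0.24,0.06,0],0],[1,[0,-0.4,0],0]]' | grep -E 'pos|force'
python3 -m pendant '[[1,[-0.96,0,0],0],[1,[-0.96,0,0],0]]' | grep -E 'pos|force'
python3 lab.py
```

```text
tcp_pos: [492.8, 46.4, 137.4]
force: [-8.1, 1.0, 14.9]
tcp_pos: [518.8, 44.1, 140.8]
force: [-5.5, 0.8, 14.6]
tcp_pos: [540.7, 42.1, 145.2]
force: [0.4, -0.1, -0.8]
tcp_pos: [492.0, 46.3, 145.5]
force: [-0.2, 0.7, 0.3]
scene range -100 35 white [(5, 78, 0.85), (10, 39, 0.97), (15, 39, 1.0), (20, 38, 1.0), (25, 38, 1.0), (30, 40, 1.0), (35, 39, 1.0)]
side range -45 100 white [(0, 102, 0.35), (5, 40, 1.0), (10, 33, 1.0), (15, 33, 1.0), (20, 33, 1.0), (25, 32, 1.0), (30, 33, 1.0), (35, 33, 1.0), (40, 33, 1.0), (45, 33, 1.0), (50, 33, 1.0), (55, 48, 1.0), (100, 92, 0.33)]
wrist range -25 95 white [(5, 51, 0.99), (10, 50, 1.0), (15, 49, 1.0), (20, 49, 1.0), (25, 48, 1.0), (30, 48, 1.0), (35, 49, 1.0), (40, 49, 1.0), (45, 48, 1.0), (50, 48, 1.0), (55, 50, 0.98)]
```

```bash
python3 -m pendant '[[1,[0.5,0,0],0],[1,[0,0.15,0],0],[1,[0,0.16,0],0],[1,[0,0,0],0]]' | grep -E 'pos|force'
python3 -m pendant '[[1,[0.2,0,0],0],[1,[0.2,0,0],0],[1,[0.2,0,0],0],[1,[0.2,0,0],0],[1,[0.2,0,0],0],[1,[0,0,0],0]]' | grep -E 'pos|force'
python3 -m pendant '[[1,[0,-0.2,0],0],[1,[0,-0.4,0],0],[1,[-0.96,-0.5,0],0],[1,[-0.96,0,0],0]]' | grep -E 'pos|force'
python3 lab.py
```

```text
tcp_pos: [506.7, 45.0, 140.6]
force: [-3.4, 0.4, 13.1]
tcp_pos: [532.0, 42.8, 140.3]
force: [-1.3, -0.9, 10.4]
tcp_pos: [482.0, 47.2, 166.5]
force: [-0.3, 0.4, 0.8]
scene range -105 40 white [(-25, 120, 0.32), (-20, 19, 1.0), (-15, 16, 1.0), (-10, 17, 1.0), (-5, 25, 1.0), (0, 21, 1.0), (5, 30, 1.0), (10, 37, 1.0), (15, 39, 1.0), (20, 38, 1.0), (25, 40, 0.95), (30, 44, 1.0), (35, 68, 0.93)]
side range -40 100 white [(-30, 90, 0.5), (-25, 55, 1.0), (-20, 35, 1.0), (-15, 31, 1.0), (-10, 31, 1.0), (-5, 31, 1.0), (0, 32, 1.0), (5, 32, 1.0), (10, 32, 1.0), (15, 33, 1.0), (20, 33, 1.0), (25, 35, 1.0), (30, 68, 0.77)]
wrist range -20 100 white [(-20, 52, 1.0), (-15, 47, 1.0), (-10, 48, 1.0), (-5, 36, 1.0), (0, 33, 1.0), (5, 46, 1.0), (10, 49, 1.0), (15, 50, 1.0), (20, 50, 1.0), (25, 50, 1.0), (30, 53, 0.74)]
```

```bash
cat > fine.py <<'E'
from h import *
from scipy.optimize import least_squares
C=np.array([517.6,44,85.]);dd=np.array([.9963,-.0858,0]);aa=np.array([.0858,.9963,0])
for n in('scene','side','wrist'):
    cal=cams.calibration(n);im,d=snap(n);S=cv2.cvtColor(im,cv2.COLOR_RGB2HSV)[...,1]
    v,u=np.mgrid[0:480,0:640];ok=d>0;u,v=u[ok],v[ok];r=world(n,d,u,v,cal)-C
    x,z,a=r@dd,r[:,2],r@aa;k=(abs(np.hypot(x,z)-55)<4)&(abs(a)<34)&(z>0);x,z,s=x[k],z[k],S[v,u][k]
    f=least_squares(lambda q:np.hypot(x-q[0],z-q[1])-55,[0,0],loss='soft_l1').x
    for nm,q in(('own',f),('common',(0,0))):
        th=np.degrees(np.arctan2(-(x-q[0]),z-q[1]))
        e=[]
        for sgn in(-1,1):
            g=np.arange(12,50,.5);m=[np.mean((s<95)[abs(sgn*th-t)<1.5]) if (abs(sgn*th-t)<1.5).sum()>5 else np.nan for t in g]
            m=np.array(m);i=np.where(m<.5)[0];e.append(sgn*g[i[0]] if len(i) else np.nan)
        print(n,nm,np.round(q,1),'edges',e,'mid',sum(e)/2)
E
python3 fine.py
python3 - <<'E'
from h import *
a,_=snap('scene');b,_=snap('side')
f=lambda c:cv2.resize(c,(400,400),interpolation=cv2.INTER_CUBIC)
cv2.imwrite('pics/f1.png',np.hstack([f(a[210:310,290:390]),f(b[230:330,240:340])])[:,:,::-1])
E
```

```text
scene own [-0.3  0.1] edges [np.float64(-24.5), np.float64(38.5)] mid 7.0
scene common [0 0] edges [np.float64(-24.0), np.float64(38.5)] mid 7.25
side own [0.  0.3] edges [np.float64(-31.0), np.float64(32.0)] mid 0.5
side common [0 0] edges [np.float64(-31.0), np.float64(32.0)] mid 0.5
wrist own [0.7 1.6] edges [np.float64(-26.5), np.float64(33.0)] mid 3.25
wrist common [0 0] edges [np.float64(-26.5), np.float64(31.5)] mid 2.5
```

View pics/f1.png

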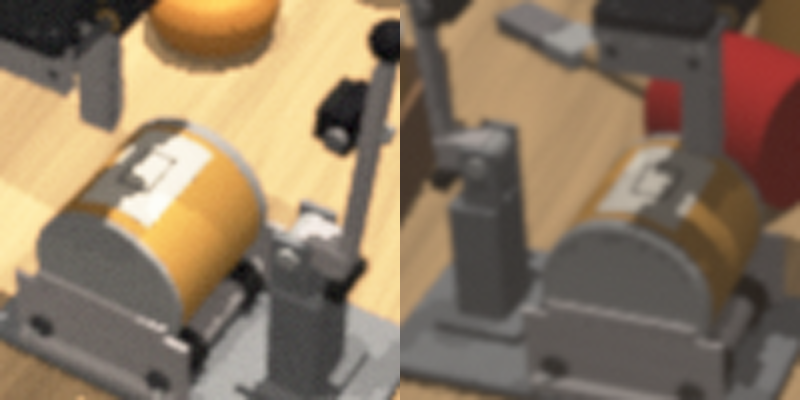

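The label now faces nearly up: the white patch with its frame is at crop (165,165) left and (655,180) right. The three cameras put its middle at +7°, +0.5° and +3° toward the robot, so I'll nudge about 3 mm.

```bash
python3 -m pendant '[[1,[0.7,0,0],0],[1,[0.65,0.4,0],0],[1,[0,0.5,0],0],[1,[0,0.12,0],0],[1,[0,0.12,0],0],[1,[0,0,0],0]]' | grep -E 'pos|force'
python3 -m pendant '[[1,[0.07,0,0],0],[1,[0.07,0,0],0],[1,[0,0,0],0]]' | grep -E 'pos|force'
python3 -m pendant '[[0.7,[0,-0.4,0],0],[0.7,[0,-0.6,0],0],[0.7,[-0.8,-0.5,0],0],[0.7,[-0.9,0,0],0],[0.7,[0,0,0],0]]' | grep -E 'pos|force'
python3 fine.py; python3 ball.py; python3 st.py 110 0 300
```

```text
tcp_pos: [517.6, 44.1, 140.8]
force: [-3.4, -0.1, 17.3]
tcp_pos: [520.9, 43.8, 140.8]
force: [-2.6, -0.0, 17.2]
tcp_pos: [475.8, 47.9, 174.5]
force: [-0.0, -0.6, 0.6]
scene own [-0. -0.] edges [np.float64(-29.0), np.float64(33.5)] mid 2.25
scene common [0 0] edges [np.float64(-29.0), np.float64(33.5)] mid 2.25
side own [0.1 0.2] edges [np.float64(-40.5), np.float64(27.5)] mid -6.5
side common [0 0] edges [np.float64(-38.0), np.float64(27.0)] mid -5.5
wrist own [0.5 1.4] edges [np.float64(-30.5), np.float64(28.0)] mid -1.25
wrist common [0 0] edges [np.float64(-30.5), np.float64(26.5)] mid -2.0
scene 74 387.2 220.1 med [676.7  22.3 322.1] rel across/along 160.4 -8.1 zrange [313.2 326.4]
side 113 240.8 200.4 med [677.1  32.1 311.2] rel across/along 159.0 1.1 zrange [ 78.2 325.5]
t 15.88 tcp [477.1  47.6 174.4] F [ 0.7 -0.1 -0.2] gw 0.295 j [-0.14 -0.13  2.01  0.    1.26 -1.62]
toolx [ 0.996 -0.085 -0.   ] y [-0.  0. -1.] z [0.085 0.996 0.   ]
rel tin: across -40.7 along 0.1 z 174.4
turn about y 0.001 rows 0.01
turn about y -3.141 rows -20.94
shift tool mm [ 150.6 -125.7   -0.3] units [ 6.03 -5.03 -0.01]
```

The label now reads within about 2° of straight up, taking the cameras' mean. The ball is measured at about (674,30,316), and the geometry puts it at (675,30,316). I'll raise the gripper, go above the ball and open to about 56 mm.

```bash
python3 -m pendant '[[0.4,[0,-1,0],0],[0.4,[0,-1,0],0],[0.4,[0,-1,0],0],[0.4,[0,-1,0],0],[0.4,[0,-1,0],0],[0.4,[0,-1,0],0],[0.4,[0,-1,0],0],[0.4,[0,-1,0],0]]'|grep pos
python3 -m pendant '[[0.4,[1,0,0],0],[0.4,[1,0,0],0],[0.4,[1,0,0],0],[0.4,[1,0,0],0],[0.4,[1,0,0],0],[0.4,[1,0,0],0],[0.4,[0.95,0,0],0],[0.4,[0.95,0,0],0]]'|grep pos
python3 -m pendant '[[0.4,[0,0,0],0],[0.4,[0,0,0],0]]'
python3 st.py 158 0 297
python3 - <<'E'
from h import *
print('ball px',px('wrist',np.array([675,30.4,316])))
snap('wrist','w3.png')
E
```

```text
tcp_pos: [477.0, 47.6, 375.1]
tcp_pos: [674.7, 30.8, 373.7]
time: 18.12
tcp_pos: [673.2, 31.0, 374.1]
eef_rot: [0.706, -0.706, 0.03, -0.03]
force: [-0.3, -0.7, 0.5]
gripper_width: 0.602
t 18.12 tcp [673.2  31.  374.1] F [-0.3 -0.7  0.5] gw 0.602 j [-0.12  0.22  1.28 -0.    1.64 -1.61]
toolx [ 0.996 -0.085 -0.001] y [-0.001  0.    -1.   ] z [0.085 0.996 0.   ]
rel tin: across 156.1 along 0.4 z 374.1
turn about y 0.001 rows 0.01
turn about y -3.141 rows -20.94
shift tool mm [ 1.9 77.1 -0.4] units [ 0.08  3.09 -0.02]
ball px (np.float64(314.8611100432633), np.float64(253.60465136020449))
```

View pics/w3.png

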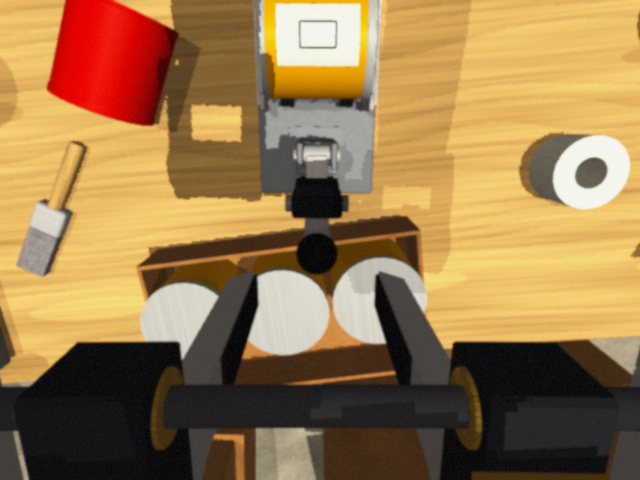

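The ball is at (317,253), within 2 px of the prediction and between the fingers. The label is on the tin's top at (318,33). I'll check the label angle once from here, then go down and pinch.

```bash
python3 fine.py | grep own
python3 -m pendant '[[0.4,[0.04,0.8,0],0],[0.4,[0.04,0.8,0],0],[0.4,[0,0.8,0],0],[0.4,[0,0.68,0],0],[0.4,[0,0,0],0]]'
python3 -m pendant '[[1,[0,0,0],0],[1,[0,0,0],0],[1,[0,0,0],0],[1,[0,0,0],0],[1,[0,0,0],0]]'
python3 - <<'E'
import numpy as np
# arc waypoints, ball about pivot; increments tool x (across +), tool y (down +)
ph=np.radians([104.7,97,89,81,73,65,57,49,41,33,26,20,15,12,10.5]);P=np.c_[-181*np.cos(ph),181*np.sin(ph)]
for a,b in zip(P,P[1:]): print(((b-a)/25*[1,-1]).round(2))
E
```

```text
scene own [-0.2  0. ] edges [np.float64(-29.5), np.float64(35.0)] mid 2.75
side own [-0.   0.2] edges [np.float64(-40.0), np.float64(27.5)] mid -6.25
wrist own [-0.   1.3] edges [np.float64(-30.5), np.float64(27.5)] mid -1.5
time: 18.95
tcp_pos: [674.5, 30.9, 294.9]
eef_rot: [0.707, -0.706, 0.031, -0.029]
force: [0.3, 0.5, -0.1]
gripper_width: 0.602
time: 19.58
tcp_pos: [675.7, 31.1, 298.1]
eef_rot: [0.707, -0.706, 0.029, -0.03]
force: [0.5, 1.8, 1.8]
gripper_width: 0.264
[-0.95 -0.18]
[-1.01 -0.05]
[-1.01  0.09]
[-0.98  0.23]
[-0.94  0.36]
[-0.88  0.49]
[-0.81  0.61]
[-0.71  0.71]
[-0.61  0.81]
[-0.44  0.77]
[-0.3  0.7]
[-0.19  0.6 ]
[-0.09  0.37]
[-0.04  0.19]
```

The ball is held (opening about 25 mm). Swinging down along the arc.

```bash
python3 -m pendant '[[1,[-0.5,-0.1,0],0],[1,[-0.45,-0.08,0],0],[1,[-0.5,-0.03,0],0],[1,[-0.5,-0.02,0],0],[1,[-0.5,0.04,0],0],[1,[-0.5,0.05,0],0],[1,[-0.98,0.23,0],0],[1,[0,0,0],0]]'
python3 -m pendant '[[1,[-0.94,0.36,0],0],[1,[-0.88,0.49,0],0],[1,[-0.81,0.61,0],0],[1,[-0.71,0.71,0],0],[1,[0,0,0],0]]'
python3 st.py
```

```text
time: 20.58
tcp_pos: [575.5, 39.9, 295.5]
eef_rot: [0.707, -0.706, 0.03, -0.029]
force: [0.5, 4.9, 5.5]
gripper_width: 0.26
time: 21.2
tcp_pos: [490.6, 47.5, 239.1]
eef_rot: [0.707, -0.706, 0.032, -0.027]
force: [-2.7, 6.7, 6.1]
gripper_width: 0.258
t 21.2 tcp [490.6  47.5 239.1] F [-2.7  6.7  6.1] gw 0.258 j [-0.13 -0.16  1.91  0.    1.39 -1.62]
toolx [ 0.996 -0.084 -0.007] y [-0.007  0.003 -1.   ] z [0.084 0.996 0.002]
rel tin: across -27.2 along 1.2 z 239.1
turn about y 0.002 rows 0.01
turn about y -3.14 rows -20.93
```

```bash
python3 -m pendant '[[1,[-0.61,0.81,0.03],0],[1,[-0.44,0.77,0.03],0],[1,[-0.3,0.7,0],0],[1,[0,0,0],0],[1,[0,0,0],0]]'
python3 st.py | grep rel
python3 -m pendant '[[1,[-0.12,0.35,0],0],[1,[0,0,0],0],[1,[0,0,0],0]]' | grep -E 'pos|force'
python3 st.py | grep rel
```

```text
time: 21.82
tcp_pos: [459.3, 50.4, 183.8]
eef_rot: [-0.706, 0.707, -0.032, 0.028]
force: [-8.2, 0.9, 6.2]
gripper_width: 0.262
rel tin: across -58.6 along 1.4 z 183.8
tcp_pos: [456.7, 50.6, 175.3]
force: [-7.0, 2.0, 4.8]
rel tin: across -61.3 along 1.4 z 175.3
```

```bash
python3 -m pendant '[[1,[-0.1,0.3,0],0],[1,[-0.03,0.22,0],0],[1,[0,0,0],0],[1,[0,0,0],0]]' | grep -E 'pos|force'
python3 -m pendant '[[1,[-0.02,0.12,0],0],[1,[-0.02,0.12,0],0],[1,[0,0,0],0],[1,[0,0,0],0]]' | grep -E 'pos|force'
python3 st.py | grep rel
```

```text
tcp_pos: [453.8, 50.9, 162.4]
force: [-6.6, 0.3, 4.0]
tcp_pos: [452.7, 51.0, 156.3]
force: [-6.9, 1.0, 4.8]
rel tin: across -65.3 along 1.4 z 156.3
```

```bash
python3 -m pendant '[[1,[0,0.1,0],0],[1,[0,0,0],0],[1,[0,0,0],0]]' | grep -E 'pos|force'
python3 -m pendant '[[1,[0,0.06,0],0],[1,[0,0,0],0],[1,[0,0,0],0]]' | grep -E 'pos|force'
python3 -m pendant '[[1,[0,0.06,0],0],[1,[0,0,0],0],[1,[0,0,0],0]]' | grep -E 'pos|force'
```

```text
tcp_pos: [452.5, 51.0, 153.7]
force: [-7.5, 0.7, 3.8]
tcp_pos: [452.3, 51.0, 152.1]
force: [-7.4, 0.9, 3.7]
tcp_pos: [452.2, 51.1, 150.5]
force: [-7.8, 1.7, 4.2]
```

```bash
python3 -m pendant '[[1,[0,0.06,0],0],[1,[0,0,0],0],[1,[0,0,0],0]]' | grep -E 'pos|force'
python3 -m pendant '[[1,[0,0.06,0],0],[1,[0,0,0],0],[1,[0,0,0],0]]' | grep -E 'pos|force'
```

```text
tcp_pos: [452.1, 51.1, 148.9]
force: [-7.8, 1.2, 4.4]
tcp_pos: [452.1, 51.1, 147.7]
force: [-8.9, 1.6, 6.0]
```

Run:
```python
from h import *
a,_=snap('scene');b,_=snap('side')
f=lambda c:cv2.resize(c,(400,400),interpolation=cv2.INTER_CUBIC)
cv2.imwrite('pics/f2.png',np.hstack([f(a[210:310,290:390]),f(b[220:320,240:340])])[:,:,::-1])
```

```text
(no output)
```

View pics/f2.png

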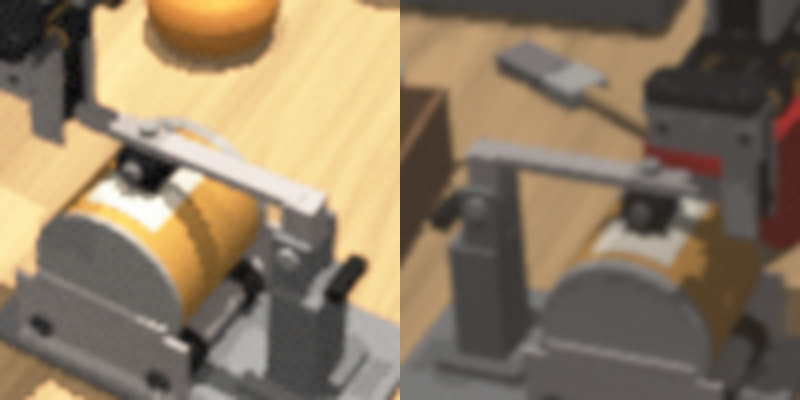

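The stamp block is at crop (140,170) left and (645,210) right. It sits on the white label and is just touching, since the ball force has started to rise from its ~4.2 N baseline. Now I'll press up to about 15 N.

```bash
python3 -m pendant '[[1,[0,0.04,0],0],[1,[0,0,0],0],[1,[0,0,0],0]]' | grep -E 'pos|force'
python3 -m pendant '[[1,[0,0.04,0],0],[1,[0,0,0],0],[1,[0,0,0],0]]' | grep -E 'pos|force'
python3 -m pendant '[[1,[0,0.04,0],0],[1,[0,0,0],0],[1,[0,0,0],0]]' | grep -E 'pos|force'
```

```text
tcp_pos: [451.9, 51.1, 146.8]
force: [-10.3, 0.6, 6.8]
tcp_pos: [452.0, 51.1, 146.0]
force: [-9.7, 0.8, 7.9]
tcp_pos: [451.9, 51.1, 145.1]
force: [-11.2, 0.8, 8.6]
```

```bash
python3 -m pendant '[[1,[0,0.04,0],0],[1,[0,0,0],0],[1,[0,0,0],0]]' | grep -E 'pos|force|width'
python3 -m pendant '[[1,[0,0.04,0],0],[1,[0,0,0],0],[1,[0,0,0],0]]' | grep -E 'pos|force'
python3 fine.py | grep own; python3 st.py
```

```text
tcp_pos: [452.1, 51.1, 144.5]
force: [-11.9, 1.8, 11.7]
gripper_width: 0.259
tcp_pos: [452.4, 51.0, 144.0]
force: [-12.8, 1.3, 13.7]
scene own [-0.2 -0.1] edges [np.float64(-29.0), np.float64(34.0)] mid 2.5
side own [ 0. -0.] edges [np.float64(-39.0), np.float64(27.0)] mid -6.0
wrist own [0.4 1.4] edges [np.float64(-30.5), np.float64(28.0)] mid -1.25
t 27.2 tcp [452.4  51.  144. ] F [-12.9   0.8  13.1] gw 0.257 j [-0.14 -0.16  2.09 -0.    1.21 -1.62]
toolx [ 0.996 -0.084 -0.005] y [-0.005 -0.    -1.   ] z [ 0.084  0.996 -0.001]
rel tin: across -65.6 along 1.4 z 144.0
turn about y 0.001 rows 0.01
turn about y -3.14 rows -20.93
```

Taking moments about the pivot gives a stamp force of about 13 N, with the label still up. One or two more small steps to reach about 17 N, then hold.

```bash
python3 -m pendant '[[1,[0,0.04,0],0],[1,[0,0,0],0],[1,[0,0,0],0],[1,[0,0,0],0]]' | grep -E 'pos|force'
python3 -m pendant '[[1,[0,0.02,0],0],[1,[0,0,0],0],[1,[0,0,0],0],[1,[0,0,0],0],[1,[0,0,0],0]]' | grep -E 'pos|force'
```

```text
tcp_pos: [452.4, 51.0, 143.5]
force: [-13.9, 0.6, 17.0]
tcp_pos: [452.8, 51.0, 143.2]
force: [-12.9, 1.5, 15.7]
```

Held for about 1 s at roughly 18 N. Now back up along the same arc, still holding the ball.

```bash
python3 -m pendant '[[1,[0,-0.15,0],0],[1,[0.04,-0.25,0],0],[1,[0.09,-0.37,0],0],[1,[0.19,-0.6,0],0],[1,[0.3,-0.7,0],0],[1,[0.44,-0.77,0],0],[1,[0,0,0],0]]'
python3 st.py|grep -E 'rel'
python3 -m pendant '[[1,[0.61,-0.81,0],0],[1,[0.71,-0.71,0],0],[1,[0.81,-0.61,0],0],[1,[0,0,0],0]]'|grep -E 'pos|force|wid'
python3 st.py|grep -E 'rel'
```

```text
time: 29.2
tcp_pos: [481.8, 48.4, 215.0]
eef_rot: [-0.706, 0.707, -0.029, 0.031]
force: [-4.2, 0.6, 3.7]
gripper_width: 0.259
rel tin: across -36.0 along 1.3 z 215.0
tcp_pos: [535.4, 43.7, 267.1]
force: [-0.5, -1.7, 1.4]
gripper_width: 0.257
rel tin: across 17.7 along 1.2 z 267.1
```

```bash
python3 -m pendant '[[1,[0.88,-0.49,0],0],[1,[0.94,-0.36,0],0],[1,[0.98,-0.23,0],0],[1,[0.95,-0.09,0],0],[1,[0.95,0.05,0],0],[1,[0.6,0.1,0],0],[1,[0,0,0],0]]'
python3 st.py|grep -E 'rel'
```

```text
time: 30.58
tcp_pos: [665.4, 32.7, 290.0]
eef_rot: [-0.706, 0.707, -0.03, 0.03]
force: [0.9, -1.1, -0.3]
gripper_width: 0.008
rel tin: across 148.2 along 1.4 z 290.0
```

The gripper is shut on nothing, so the ball slipped out near the top. I'll look before moving.

Run:
```python
from h import *
a,_=snap('scene');b,_=snap('side')
f=lambda c:cv2.resize(c,(400,400),interpolation=cv2.INTER_CUBIC)
cv2.imwrite('pics/f3.png',np.hstack([f(a[160:310,290:440]),f(b[140:290,170:320])])[:,:,::-1])
```

```text
(no output)
```

View pics/f3.png

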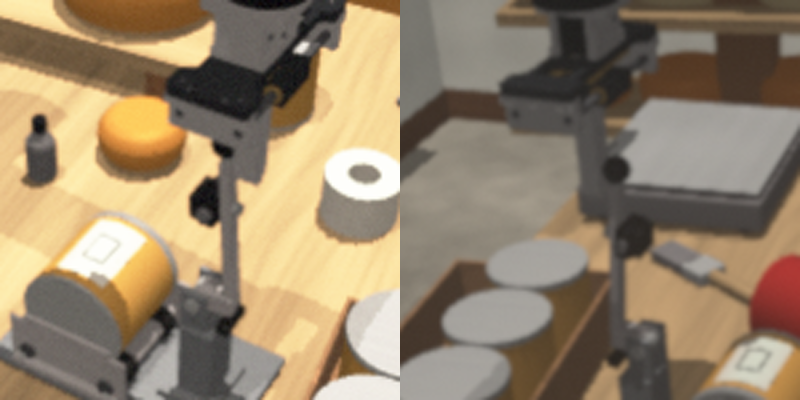

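The fingers slid off and stand just beyond the ball (crop (230,150) left, (615,168) right), stopping the arm a few degrees short of upright. The tin's label is still up. I'll lift straight up so the arm can spring back, then check.

```bash
python3 -m pendant '[[1,[0,-0.6,0],0],[1,[0,-0.8,0],0],[1,[0,-1,0],0],[1,[0,-1,0],0],[1,[0,-1,0],0],[1,[0,0,0],0]]'
python3 -m pendant '[[1,[-1,0,0],0],[1,[-1,0,0],0],[1,[-1,0,0],0],[1,[-1,0,0],0],[1,[-1,0,0],0],[1,[-1,0,0],0],[1,[-1,0,0],0],[1,[0,0,0],0]]'
python3 -m pendant '[[1,[0,0,0],0],[1,[0,0,0],0],[1,[0,0,0],0],[1,[0,0,0],0]]'
python3 ball.py; python3 fine.py
python3 - <<'E'
from h import *
a,_=snap('scene');b,_=snap('side')
f=lambda c:cv2.resize(c,(400,400),interpolation=cv2.INTER_CUBIC)
cv2.imwrite('pics/f4.png',np.hstack([f(a[160:310,290:440]),f(b[140:290,170:320])])[:,:,::-1])
E
```

```text
time: 31.42
tcp_pos: [665.7, 33.3, 405.7]
eef_rot: [-0.706, 0.707, -0.027, 0.032]
force: [-0.2, 0.7, -0.6]
gripper_width: 0.006
time: 32.42
tcp_pos: [489.7, 48.3, 401.1]
eef_rot: [0.706, -0.706, 0.03, -0.03]
force: [-0.2, 0.3, -0.1]
gripper_width: 0.007
time: 32.92
tcp_pos: [490.9, 48.0, 400.8]
eef_rot: [0.706, -0.706, 0.03, -0.03]
force: [0.3, 0.2, -0.5]
gripper_width: 0.003
scene 74 387.2 220.1 med [676.7  22.8 321.5] rel across/along 160.0 -7.5 zrange [313.9 327.9]
side 119 240.7 200.4 med [677.5  33.2 311.3] rel across/along 159.0 2.2 zrange [ 77.3 326. ]
scene own [-0.1  0.1] edges [np.float64(-29.5), np.float64(34.5)] mid 2.5
scene common [0 0] edges [np.float64(-29.0), np.float64(34.5)] mid 2.75
side own [-0.1  0.2] edges [np.float64(-38.5), np.float64(27.0)] mid -5.75
side common [0 0] edges [np.float64(-38.0), np.float64(27.0)] mid -5.5
wrist own [0.6 1.4] edges [np.float64(-30.0), np.float64(27.5)] mid -1.25
wrist common [0 0] edges [np.float64(-30.0), np.float64(26.5)] mid -1.75
```

View pics/f4.png

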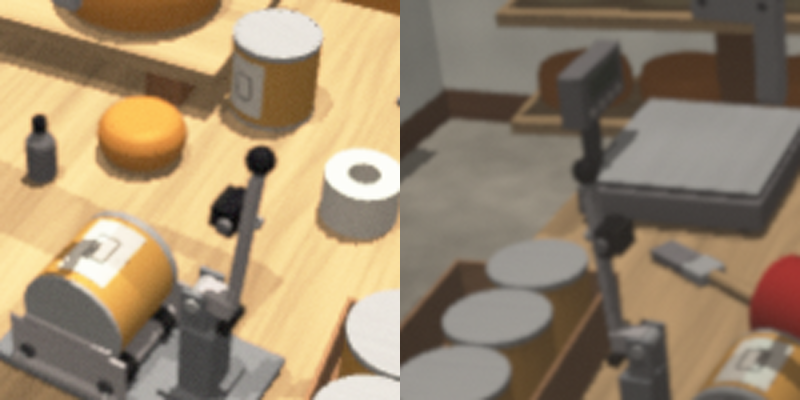

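The arm is back up, with the ball at the same pixel as at the start (387,220). The label is up, the tin hasn't moved, and the gripper is clear. Handing in.

```bash
python3 -c "
from bench import robot
print(robot.finish_job())"
```

```text
the job is handed in; nothing more can be done
None
```

I rolled the tin with three full fingertip strokes, a shorter one and a small nudge (8–17 N) until its label faced up. Then I swung the stamp arm down by the ball, pressed the label for about 1 s, and brought the arm back up. The job was handed in at about 33 s; the hand-in gives no verdict.

**Label and tin:** in the last check the cameras put the label's middle at +2.5° (scene), −6° (side) and −1° (wrist) from straight up. They disagree by about 8°, but each is inside the 10° limit and their mean is about −1.5°. The side camera's far label edge was the least reliable reading. The tin's fitted axis had not moved (within 1 mm in the scene and side cameras).

**Stamp force:** it worked out at about 18 N from the wrist force and lever arms. It was not measured directly.

**Stamp arm:** the ball is back at its starting pixel (387,220), and the gripper is clear of everything.

**What went wrong:** the ball crept about 9 mm in the grip on the way down, then slipped out near the top on the way back. The shut fingers held the arm a few degrees short of upright until I lifted them away, and it then sprang fully up. I saw no bystander moved in the last view, but I did not measure their positions.

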